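# Sweep loose screw caps into the collecting bay

### The arm

A 6-joint arm with a two-finger parallel gripper is mounted at the origin on the work surface. World frame = base frame: x ahead of the robot, y to its left, z up, the work surface at z = 0. Lengths are in m, angles in degrees, forces in N, time in s.
With the tool pointing down it reaches from about 0.3 to 0.775 m from the base axis. Payload 14.6 kg.
Tool frame: the origin (TCP) lies at the very end of the fingers, on their centre line; the grasp point (between the pads) lies r.pinch_z behind it (r.pinch_z is the distance from the TCP to the grasp point, in m); z points along the fingers, y is the line along which they close (so a half turn about z gives the same grasp; the last joint's range is limited). The gripper opens to 94 mm and grips with 3 to 60 N. Pads are 16 mm wide; open, the fingers measure 119 mm over their backs; the gripper's body (75 mm by 177 mm) begins 78 mm behind the grasp point.
Start: joints at [62.876, 17.183, 87.147, -0, 75.671, -3.816], TCP at [0.218, 0.505, 0.205] pointing down, gripper open.
Joint ranges: [-173.82, 173.82], [-45.26, 126.66], [13.44, 144.39], [-59.66, 239.66], [0, 175.72], [-146.38, 146.38]. Speed limits (degrees/s): [127.2, 127.2, 147.25, 180, 180, 180].

### API

Orientations are given as a 3x3 rotation matrix whose columns are the frame's x, y, z axes.
In Python, from workcell import r gives the robot as it stands. The module is installed in compiled form; this text tells all that it offers.
- The arm moves only by the tool jog_arm, never from a script. Its argument "moves" is a list that holds one entry, the list of rows, each a list of 6 numbers: the shift along the tool's x, y, z in mm, then the turn, a rotation vector about the tool's x, y, z in rad. In form: [[[dx, dy, dz, ax, ay, az], ...]]. A call has 1 to 20 rows; each row shifts and turns the commanded pose from where the row before left it, along the tool's axes as they then stand; what a row does not reach is not made up. A row lasts 1/12 s, in which the tool goes at most 41.7 mm and 7.16 degrees, less where a joint would pass 70% of its speed; a pose out of reach is approached as far as the arm can. A call is refused whole if a number of a shift passes 41.7 or a number of a turn 0.125, either way. A call with a gripper value outside its range is refused whole. "claw" is the closure, from 0 (fully open) to 1 (shut), set as the call begins (left out, the last holds). The fingers move at their own pace and stop on an object; "squeeze" is the grip in N (left out, the last holds). Time passes only in rows, so rows that do not move let the fingers close. It gives the time, the measured TCP pose, the force, the opening and the grip force at its end, in the units of the state.
- r.get_state(): the state, without advancing time (a new reading comes with each control period).
- r.camera(name): name is "side" or "top"; returns a dict with "image" (400x640x3 uint8, blue, green, red), "z_map" (400x640 float32, m along the optical axis (not along the pixel's ray), 0 where there is no reading), "fx", "fy", "cx", "cy" (pixels), "R" (3x3) and "t" (3): a world point X has camera coordinates R X + t. Camera axes: x right, y down, z forward; pixel columns grow to the right and rows downward; lengths in m; the calibration is good to about 2 mm. A picture is of the moment at which its call begins.
- r.sign_off(): hands the job in; it is judged then, once.
The state is a dict: "time_s": time; "joint_pos": joint angles; "qd": joint speeds; "effort": joint torques, N m; "tcp_pos": TCP position; "ee_rot": TCP orientation; "wrist_force": force on the tool from outside, world axes, zero at the start; "torque": the same for the moment, N m; "finger_gap": opening from 0.0 (shut) to 1.0 (fully open); "gripper_force": force on a finger pad.
Only numpy, scipy, OpenCV 4.12 (cv2) and the standard library are available. Lean on these libraries where they do the work, as an engineer would, in place of code of your own. Each camera call takes 0.05 s, during which the arm holds its last target. There are 200 camera calls.

### The job

Three loose bottle caps lie scattered on the lab bench. With your fingertips, sweep all three along the bench, through the open side, into the three-sided collecting bay so that each lies flat and wholly inside it. Slide them gently, without lifting, tipping or flicking them, and leave the jar, the little bottle and everything else standing on the bench where they are.

Things in the scene. Friction and masses are not known exactly. Their poses are not given: they have to be found in the camera images.
- cap1: a loose round screw cap, plain orange plastic with a ribbed rim, lying flat on the bench: 38 mm across, 20 mm high, about 20 g. Origin: centre of its underside; z up. It slides on the bench when pushed. The three caps are alike.
- cap2: a loose round screw cap, plain orange plastic with a ribbed rim, lying flat on the bench: 38 mm across, 20 mm high, about 20 g. Origin: centre of its underside; z up. It slides on the bench when pushed. The three caps are alike.
- cap3: a loose round screw cap, plain orange plastic with a ribbed rim, lying flat on the bench: 38 mm across, 20 mm high, about 20 g. Origin: centre of its underside; z up. It slides on the bench when pushed. The three caps are alike.
- bay: green plastic bay fixed to the bench: side walls and back wall 30 mm high, 6 mm thick, top open. Floor level with the bench, no lip. Inside 160 mm wide (its x -80 to 80 mm), 120 mm deep (its y -60 mm at the back wall to +60 mm at the open side, where the side walls end). Origin: floor centre, z up. Turned up to 20 degrees; the open side faces roughly world +y, towards the caps.
- bay_mouth (a point): the middle of the bay's open side, at bench height (bay y = +60 mm); axes as the bay's.
- jar: a squat amber glass jar with an orange lid standing upright among the caps, 34 mm across, 55 mm high, loose; to be left alone. Origin: centre of its underside.
- vial: a small white plastic bottle with an orange cap standing upright among the caps, 29 mm across, 65 mm high, loose; to be left alone. Origin: centre of its underside.
- tip_box: a box of pipette tips, 85 x 122 mm, 61 mm high, loose, on the left of the caps (+y); leave alone. Origin: centre of its underside, long side along its y.
- pipette: a hand pipette lying on the bench to the right of the bay (-y), 277 mm long, 26 mm wide, 24 mm high, loose; leave alone. Origin: on its underside where handle meets shaft; it reaches 135 mm along its +x and 142 mm along its -x.
Mind the look-alikes: they are no part of the job. What is shaped like the cap1 but blue or red is not meant.

How it is judged (in metres and radians):
At the end, for the whole second after the job is handed in: Each cap lies flat (tilt under 0.15 rad, underside below 6 mm) and still in the bay, its centre at least 15 mm inside the open edge and between the walls (bay y -48 to 45 mm, |bay x| under 68 mm). No bystander is more than 15 mm from where it stood (y of cap1 in the frame of bay between -0.048 and 0.045 m and x of cap1 in the frame of bay between -0.068 and 0.068 m and height (world z) of each of cap1, cap2, cap3 below 0.006 m and angle between each of cap1, cap2, cap3's own z axis and vertical below 0.15 rad and linear speed of each of cap1, cap2, cap3 below 0.02 m/s and y of cap2 in the frame of bay between -0.048 and 0.045 m and x of cap2 in the frame of bay between -0.068 and 0.068 m and y of cap3 in the frame of bay between -0.048 and 0.045 m and x of cap3 in the frame of bay between -0.068 and 0.068 m and distance of each of jar, vial, tip_box, pipette from where it was at the start of the episode below 0.015 m); the robot touches nothing.
It fails at once if a cap is lifted off the bench (underside more than 15 mm up) (height (world z) of any of cap1, cap2, cap3 above 0.015 m).
It fails at once if a cap is tipped by more than 0.7 rad (angle between any of cap1, cap2, cap3's own z axis and vertical above 0.7 rad).
It fails at once if a cap is flicked (faster than 0.6 m/s) (linear speed of any of cap1, cap2, cap3 above 0.6 m/s).
It fails at once if a bystander is moved by more than 15 mm or tipped by more than 0.3 rad (distance of any of jar, vial, tip_box, pipette from where it was at the start of the episode above 0.015 m or angle between any of jar, vial, tip_box, pipette's own z axis and vertical above 0.3 rad).
It also fails if it takes over 72 s, if anything falls off the work surface, if the arm or the gripper's body presses on something with over 40 N, if the wrist force passes 120 N, or if a joint passes its speed limit or range.

## Working session

There is one attempt and no reset: what is moved stays moved. The work goes in short steps, Python scripts to look and compute and a tool call to move; the robot and the scene stay as the last step left them, time stands still between calls to the robot, and variables do not carry over. Pictures are saved under pics/ and viewed, at most 10 in all, crops included, and the job is handed in when it is done.

Besides the shell and the picture viewer there is one more tool, called as name(argument=value, ...), one argument or row to a line, values as JSON. jog_arm: Moves the arm, as the interface text tells. Its arguments: {"type":"object","properties":{"moves":{"type":"array","items":{"type":"array","items":{"type":"array","items":{"type":"number"}}}},"claw":{"type":"number"},"squeeze":{"type":"number"}},"required":["moves"]}

```bash
mkdir -p pics; python3 - <<'E'
from workcell import r
import cv2,pickle
for n in("top","side"):
    c=r.camera(n); cv2.imwrite(f"pics/{n}0.png",c["image"]); pickle.dump(c,open(n+"0.pkl","wb"))
    print(n,c["fx"],c["cx"],c["cy"],c["R"],c["t"])
s=r.get_state();print(s["time_s"],s["tcp_pos"],s["ee_rot"],r.pinch_z,s["wrist_force"])
E
```

```text
top 466.0025843924761 321.0729765529847 209.38389889505186 [[-0.08683021 -0.9961957  -0.00739203]
 [-0.97442849  0.08647185 -0.20739273]
 [ 0.20724294 -0.01080495 -0.97822984]] [-0.0115081   0.5540228   1.05312473]
side 482.01116520001335 320.97753687965525 196.7487282108339 [[ 0.9759575  -0.21752186  0.01382716]
 [-0.1455747  -0.69773756 -0.70140595]
 [ 0.16221886  0.68252952 -0.71262788]] [-0.56011843  0.0872592   1.16798193]
0.1 [0.21751748 0.5048982  0.20495771] [[-9.18381382e-01  3.95696102e-01 -4.80663804e-04]
 [ 3.95696388e-01  9.18380910e-01 -9.34244534e-04]
 [ 7.17555410e-05 -1.04818972e-03 -9.99999448e-01]] 0.0188 [ 0.18735329 -0.34494958 -0.14314088]
```

View pics/top0.png

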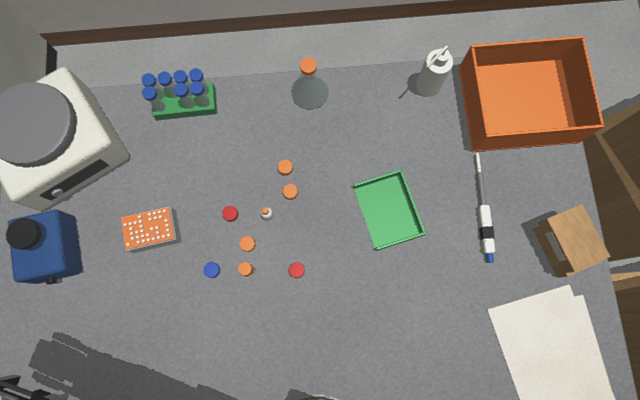

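View pics/side0.png

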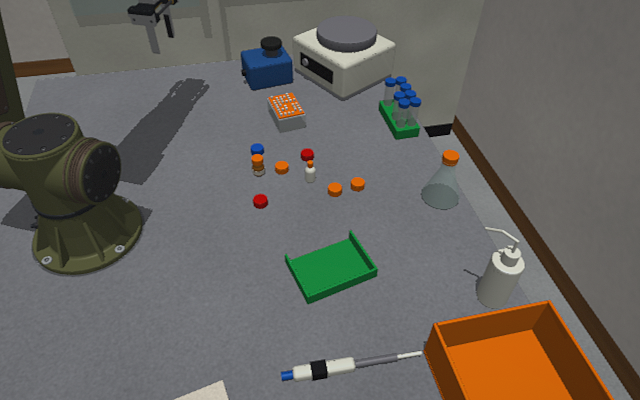

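```bash
cat > h.py <<'E'
import numpy as np
def world(c,u,v,z):
    d=c["R"].T@np.array([(u-c["cx"])/c["fx"],(v-c["cy"])/c["fx"],1.]); o=-c["R"].T@c["t"]
    return o+d*(z-o[2])/d[2]
def zw(c,u,v):
    z=c["z_map"][v,u]; return c["R"].T@(z*np.array([(u-c["cx"])/c["fx"],(v-c["cy"])/c["fx"],1.])-c["t"])
E
python3 - <<'E'
import cv2,pickle,numpy as np
from h import *
c=pickle.load(open("top0.pkl","rb"));im=c["image"]
m=cv2.inRange(cv2.cvtColor(im,cv2.COLOR_BGR2HSV),(0,120,80),(25,255,255))
n,_,st,ce=cv2.connectedComponentsWithStats(m)
for i in range(1,n):
    u,v=ce[i]
    if st[i][4]>8 and 100<u<460 and v>120:
        p=zw(c,int(round(u)),int(round(v)));print(ce[i].round(1),st[i][2:],p.round(4),world(c,u,v,p[2]).round(4))
g=cv2.inRange(cv2.cvtColor(im,cv2.COLOR_BGR2HSV),(50,100,40),(80,255,255));g[:150]=0
cs=max(cv2.findContours(g,0,2)[0],key=cv2.contourArea)
for q in cv2.approxPolyDP(cs,4,True)[:,0]: print(q,zw(c,*q).round(3),world(c,*q,0).round(3),world(c,*q,.03).round(3))
a=cv2.resize(im[140:290,190:440],None,fx=3.2,fy=3.2,interpolation=cv2.INTER_CUBIC);cv2.imwrite("pics/c.png",a)
E
```

```text
[284.8 166.8] [ 15  15 176] [0.6756 0.0206 0.0201] [0.6763 0.021  0.0201]
[289.8 191. ] [ 15  15 178] [0.6121 0.0125 0.0213] [0.6121 0.0129 0.0213]
[146.8 227.6] [  53   42 1149] [0.5428 0.3558 0.056 ] [0.5439 0.3563 0.056 ]
[229.6 212.9] [ 16  15 177] [0.5698 0.1643 0.0197] [0.5701 0.1653 0.0197]
[264.6 210.1] [ 6  7 31] [0.56   0.0728 0.0636] [0.5599 0.0738 0.0636]
[246.9 243.3] [ 15  16 187] [0.4917 0.1265 0.0191] [0.491  0.1268 0.0191]
[245.  268.5] [ 15  14 158] [0.4254 0.1284 0.0581] [0.4265 0.1283 0.0581]
[296.2 269.7] [ 15  16 183] [0.416  0.0126 0.0192] [0.4167 0.0121 0.0192]
[400 170] [ 0.639 -0.265  0.03 ] [ 0.648 -0.27   0.   ] [ 0.639 -0.265  0.03 ]
[354 185] [ 0.612 -0.147  0.027] [ 0.619 -0.149  0.   ] [ 0.611 -0.147  0.03 ]
[370 183] [ 0.618 -0.189  0.01 ] [ 0.62 -0.19  0.  ] [ 0.613 -0.187  0.03 ]
[355 191] [ 0.603 -0.15  -0.001] [ 0.603 -0.15   0.   ] [ 0.596 -0.148  0.03 ]
[376 249] [ 0.45  -0.185  0.016] [ 0.452 -0.187  0.   ] [ 0.448 -0.183  0.03 ]
[424 233] [ 0.477 -0.303  0.029] [ 0.481 -0.31   0.   ] [ 0.477 -0.303  0.03 ]
```

View pics/c.png

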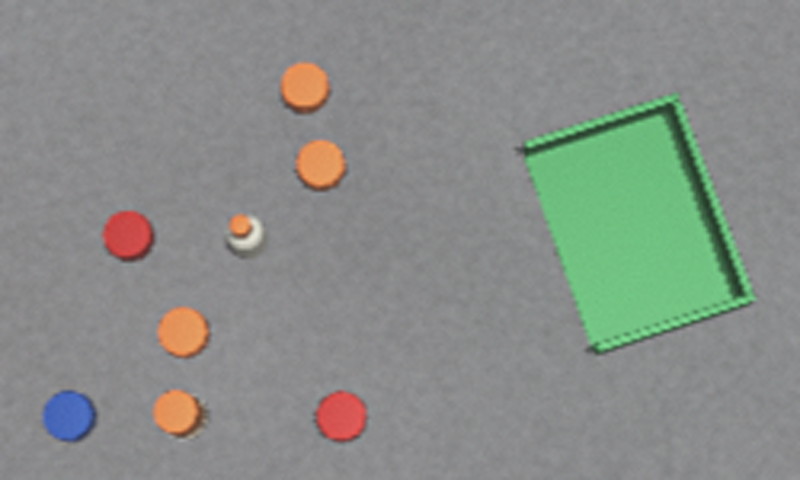

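Picture: three 20 mm-high caps lie at top-view pixels (285,167), (290,191) and (247,243). The orange disc at (245,269) measures 58 mm high, so it is the jar. (265,210) is the vial. Red (230,213), red (296,270) and blue (211,270) are look-alikes. In world coordinates the caps are at (.676,.021), (.612,.013) and (.491,.127), and the bay is centred at (.543,-.222), turned 13°.

The plan is to cradle each cap behind two half-closed fingers and push it in.

jog_arm(
  moves=[
    [[0,0,7,0,0,0.1233],[0,0,7,0,0,0.1233],[0,0,7,0,0,0.1233],[0,0,7,0,0,0.1233],[0,0,7,0,0,0.1233],[0,0,7,0,0,0.1233],[0,0,7,0,0,0.1233],[0,0,7,0,0,0.1233],[0,0,7,0,0,0.1233],[0,0,7,0,0,0.1233],[0,0,7,0,0,0.1233],[0,0,0,0,0,0]],
  ],
  claw=0.723,
  squeeze=20,
)

```text
time_s: 1.1
tcp_pos: [0.2173, 0.5044, 0.1269]
ee_rot: [[0.197, 0.98, -0.001], [0.98, -0.197, -0.002], [-0.003, -0.001, -1.0]]
wrist_force: [-0.3, 0.2, 0.1]
finger_gap: 0.276
gripper_force: 0.0
```

jog_arm(
  moves=[
    [[-20.8,26.75,0,0,0,0],[-20.8,26.75,0,0,0,0],[-20.8,26.75,0,0,0,0],[-20.8,26.75,0,0,0,0],[-20.8,26.75,0,0,0,0],[-20.8,26.75,0,0,0,0],[-20.8,26.75,0,0,0,0],[-20.8,26.75,0,0,0,0],[-20.8,26.75,0,0,0,0],[-20.8,26.75,0,0,0,0],[-20.8,26.75,0,0,0,0],[-20.8,26.75,0,0,0,0],[-20.8,26.75,0,0,0,0],[-20.8,26.75,0,0,0,0],[-20.8,26.75,0,0,0,0],[-20.8,26.75,0,0,0,0],[-20.8,26.75,0,0,0,0],[-20.8,26.75,0,0,0,0],[0,0,0,0,0,0],[0,0,0,0,0,0]],
  ],
)

```text
time_s: 2.77
tcp_pos: [0.619, 0.0444, 0.1281]
ee_rot: [[0.189, 0.982, -0.001], [0.982, -0.189, 0.0], [-0.0, -0.001, -1.0]]
wrist_force: [-0.5, 0.5, 0.9]
finger_gap: 0.279
gripper_force: 0.0
```

jog_arm(
  moves=[
    [[0,0,15,0,0,0],[0,0,15,0,0,0],[0,0,15,0,0,0],[0,0,15,0,0,0],[0,0,15,0,0,0],[0,0,15,0,0,0],[0,0,12,0,0,0],[0,0,9,0,0,0],[0,0,5,0,0,0],[0,0,2,0,0,0],[0,0,0,0,0,0],[-4,0,0,0,0,0],[-4,0,0,0,0,0],[-4,0,0,0,0,0],[-4,-0.8,0,0,0,0],[-8,-0.8,0,0,0,0],[-10,-0.8,0,0,0,0],[-12,-0.8,0,0,0,0],[-12,-0.8,0,0,0,0],[-12,-0.8,0,0,0,0]],
  ],
)

```text
time_s: 4.43
tcp_pos: [0.6002, -0.0237, 0.0105]
ee_rot: [[0.192, 0.981, 0.0], [0.981, -0.192, -0.0], [-0.0, 0.0, -1.0]]
wrist_force: [-0.0, -0.2, -0.4]
finger_gap: 0.278
gripper_force: 0.2
```

```bash
python3 - <<'E'
from workcell import r
import cv2
a=cv2.resize(r.camera("side")["image"][120:320,200:420],None,fx=2.7,fy=2.7,interpolation=cv2.INTER_CUBIC);cv2.imwrite("pics/s1.png",a)
E
```

```text
(no output)
```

View pics/s1.png

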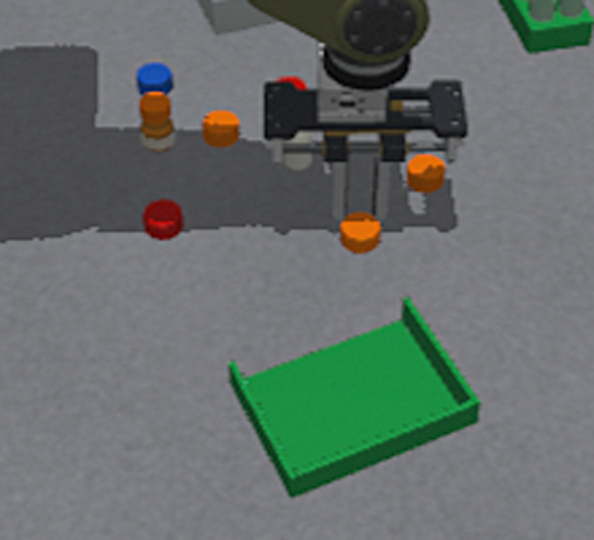

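The picture shows the cap cradled at the fingertips (crop 360,235), with the path into the bay clear. I'll continue the push.

jog_arm(
  moves=[
    [[-12,-0.8,0,0,0,0],[-12,-0.8,0,0,0,0],[-12,-0.8,0,0,0,0],[-12,-0.8,0,0,0,0],[-12,-0.8,0,0,0,0],[-12,-0.8,0,0,0,0],[-12,-0.8,0,0,0,0],[-12,-0.8,0,0,0,0],[-12,-0.8,0,0,0,0],[-12,-0.8,0,0,0,0],[-12,-0.8,0,0,0,0],[-12,-0.8,0,0,0,0],[-12,-0.8,0,0,0,0],[-12,-0.8,0,0,0,0],[-12,-0.8,0,0,0,0],[-12,-0.8,0,0,0,0],[-10,-0.8,0,0,0,0],[-8,-0.8,0,0,0,0],[-5,0,0,0,0,0],[0,0,0,0,0,0]],
  ],
)

```text
time_s: 6.15
tcp_pos: [0.5452, -0.2314, 0.0105]
ee_rot: [[0.192, 0.981, 0.0], [0.981, -0.192, -0.0], [-0.0, 0.0, -1.0]]
wrist_force: [-0.0, -0.1, 0.3]
finger_gap: 0.275
gripper_force: 0.0
```

jog_arm(
  moves=[
    [[5,0,0,0,0,0],[15,0,0,0,0,0],[0,0,-20,0,0,0],[0,0,-30,0,0,0],[0,0,-30,0,0,0],[0,0,-10,0,0,0],[28.6,7.95,0,0,0,0],[28.6,7.95,0,0,0,0],[28.6,7.95,0,0,0,0],[28.6,7.95,0,0,0,0],[28.6,7.95,0,0,0,0],[28.6,7.95,0,0,0,0],[28.6,7.95,0,0,0,0],[28.6,7.95,0,0,0,0],[28.6,7.95,0,0,0,0],[28.6,7.95,0,0,0,0],[0,0,0,0,0,0],[0,0,0,0,0,0]],
  ],
)

```text
time_s: 7.65
tcp_pos: [0.6815, 0.0574, 0.0994]
ee_rot: [[0.188, 0.982, -0.001], [0.982, -0.188, 0.0], [-0.0, -0.001, -1.0]]
wrist_force: [-1.1, -0.9, -0.7]
finger_gap: 0.277
gripper_force: 0.0
```

```bash
python3 - <<'E'
from workcell import r
import cv2
from h import *
c=r.camera("top");im=c["image"]
m=cv2.inRange(cv2.cvtColor(im,cv2.COLOR_BGR2HSV),(0,120,80),(25,255,255))
n,_,st,ce=cv2.connectedComponentsWithStats(m)
for i in range(1,n):
    u,v=ce[i]
    if st[i][4]>8 and 200<u<460 and v>120:
        p=world(c,u,v,.02);d=p[:2]-[.543,-.2216];a=np.radians(13);print(ce[i].round(),st[i][4],p.round(3),"bay",d@[np.cos(a),np.sin(a)],d@[-np.sin(a),np.cos(a)])
E
```

```text
[288. 166.] 77 [0.677 0.012 0.02 ] bay 0.18268581726186114 0.1974557957871705
[399. 210.] 183 [ 0.54  -0.251  0.02 ] bay -0.009641497374330009 -0.028082162984290074
```

jog_arm(
  moves=[
    [[0,0,15,0,0,0],[0,0,15,0,0,0],[0,0,15,0,0,0],[0,0,15,0,0,0],[0,0,14,0,0,0],[0,0,9,0,0,0],[0,0,4,0,0,0],[0,0,2,0,0,0],[0,0,0,0,0,0],[-5,0.5,0,0,0,0],[-5,0.5,0,0,0,0],[-5,0.5,0,0,0,0],[-5,-2.4,0,0,0,0],[-8,-3.8,0,0,0,0],[-10.5,-4.95,0,0,0,0],[-10.5,-4.95,0,0,0,0],[-10.5,-4.95,0,0,0,0],[-10.5,-4.95,0,0,0,0],[-10.5,-4.95,0,0,0,0],[-10.5,-4.95,0,0,0,0]],
  ],
)

```text
time_s: 9.37
tcp_pos: [0.63, -0.0291, 0.0115]
ee_rot: [[0.191, 0.982, 0.0], [0.982, -0.191, -0.0], [-0.0, 0.0, -1.0]]
wrist_force: [-1.3, -0.2, -0.2]
finger_gap: 0.279
gripper_force: 0.1
```

```bash
python3 - <<'E'
from workcell import r
import cv2
a=cv2.resize(r.camera("side")["image"][120:320,200:420],None,fx=2.7,fy=2.7,interpolation=cv2.INTER_CUBIC);cv2.imwrite("pics/s2.png",a)
E
```

```text
(no output)
```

View pics/s2.png

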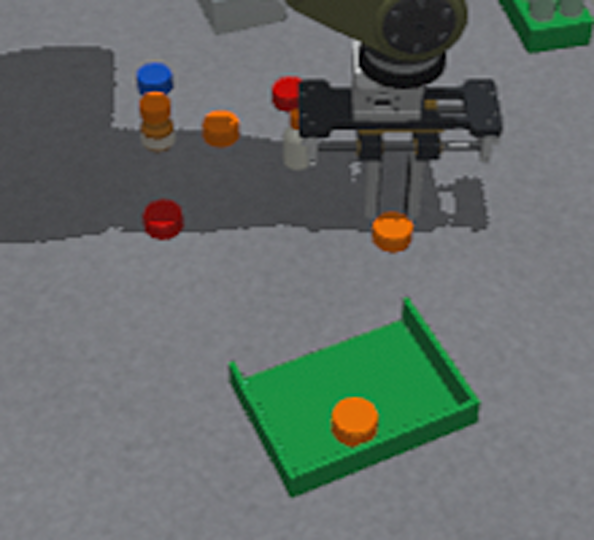

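The second cap is cradled (crop 392,232) and the first lies inside the bay (355,420). I'll carry on along the planned two legs.

jog_arm(
  moves=[
    [[-10.2,-5,0,0,0,0],[-10.2,-5,0,0,0,0],[-10.2,-5,0,0,0,0],[-10.2,-5,0,0,0,0],[-10.2,-5,0,0,0,0],[-10.2,-5,0,0,0,0],[-10.2,-5,0,0,0,0],[-10.2,-5,0,0,0,0],[-10.2,-5,0,0,0,0],[-10.2,-5,0,0,0,0],[-8.5,2,0,0,0,0],[-8.5,4,0,0,0,0],[-8.5,4,0,0,0,0],[-8.5,4,0,0,0,0],[-8.5,4,0,0,0,0],[-8.5,4,0,0,0,0],[-8,4,0,0,0,0],[-5,2.5,0,0,0,0],[0,0,0,0,0,0],[0,0,0,0,0,0]],
  ],
)

```text
time_s: 11.08
tcp_pos: [0.5779, -0.187, 0.0113]
ee_rot: [[0.191, 0.982, -0.0], [0.982, -0.191, 0.0], [0.0, -0.0, -1.0]]
wrist_force: [-0.7, -0.3, 0.5]
finger_gap: 0.275
gripper_force: 0.0
```

jog_arm(
  moves=[
    [[5,0,0,0,0,0],[15,0,0,0,0,0],[0,0,-20,0,0,0],[0,0,-30,0,0,0],[0,0,-30,0,0,-0.122],[0,0,-10,0,0,-0.122],[30.4,-6.85,0,0,0,0],[30.4,-6.85,0,0,0,0],[30.4,-6.85,0,0,0,0],[30.4,-6.85,0,0,0,0],[30.4,-6.85,0,0,0,0],[30.4,-6.85,0,0,0,0],[30.4,-6.85,0,0,0,0],[30.4,-6.85,0,0,0,0],[30.4,-6.85,0,0,0,0],[30.4,-6.85,0,0,0,0],[30.4,-6.85,0,0,0,0],[0,0,0,0,0,0],[0,0,0,0,0,0]],
  ],
)

```text
time_s: 12.67
tcp_pos: [0.4882, 0.165, 0.1016]
ee_rot: [[-0.055, 0.998, 0.0], [0.998, 0.055, 0.0], [0.0, 0.0, -1.0]]
wrist_force: [0.4, -1.0, 0.9]
finger_gap: 0.273
gripper_force: 0.0
```

```bash
cat > m.py <<'E'
from workcell import r
import cv2
from h import *
c=r.camera("top");im=c["image"];cv2.imwrite("pics/last.png",im)
m=cv2.inRange(cv2.cvtColor(im,cv2.COLOR_BGR2HSV),(0,120,80),(25,255,255))
n,_,st,ce=cv2.connectedComponentsWithStats(m)
for i in range(1,n):
    u,v=ce[i]
    if st[i][4]>8 and 200<u<460 and v>120:
        p=world(c,u,v,.02);d=p[:2]-[.543,-.2216];a=np.radians(13);print(ce[i].round(),st[i][4],p.round(3),"bay",d@[np.cos(a),np.sin(a)],d@[-np.sin(a),np.cos(a)])
E
python3 m.py
```

```text
[380. 199.] 181 [ 0.573 -0.207  0.02 ] bay 0.032094350582668026 0.007146350393380318
[399. 210.] 184 [ 0.54  -0.251  0.02 ] bay -0.009606179394029666 -0.027983319289292437
[232. 212.] 123 [0.571 0.16  0.02 ] bay 0.1129437632167062 0.36565631951466665
[265. 210.] 33 [0.57  0.079 0.02 ] bay 0.0933962747810133 0.2867201976487008
[247. 243.] 187 [0.491 0.127 0.02 ] bay 0.027503982258002352 0.35106612787411573
[245. 269.] 162 [0.43  0.135 0.02 ] bay -0.029791283206455042 0.3725587590594958
[296. 270.] 183 [0.417 0.012 0.02 ] bay -0.07061741826071753 0.2560950205787688
```

jog_arm(
  moves=[
    [[0,0,15,0,0,0],[0,0,15,0,0,0],[0,0,15,0,0,0],[0,0,15,0,0,0],[0,0,15,0,0,0],[0,0,9,0,0,0],[0,0,5,0,0,0],[0,0,2,0,0,0],[0,0,0,0,0,0],[-5,0,0,0,0,0],[-5,0,0,0,0,0],[-5,0,0,0,0,0],[-5,-0.3,0,0,0,0],[-8,-0.3,0,0,0,0],[-12,-0.3,0,0,0,0],[-12,-0.3,0,0,0,0],[-12,-0.3,0,0,0,0],[-12,-0.3,0,0,0,0],[-12,-0.3,0,0,0,0],[-12,-0.3,0,0,0,0]],
  ],
)

```text
time_s: 14.38
tcp_pos: [0.492, 0.0614, 0.0105]
ee_rot: [[-0.051, 0.999, 0.0], [0.999, 0.051, -0.0], [-0.0, 0.0, -1.0]]
wrist_force: [-0.0, 0.3, 0.3]
finger_gap: 0.273
gripper_force: 0.1
```

```bash
python3 - <<'E'
from workcell import r
import cv2
a=cv2.resize(r.camera("side")["image"][120:320,200:420],None,fx=2.7,fy=2.7,interpolation=cv2.INTER_CUBIC);cv2.imwrite("pics/s3.png",a)
E
```

```text
(no output)
```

View pics/s3.png

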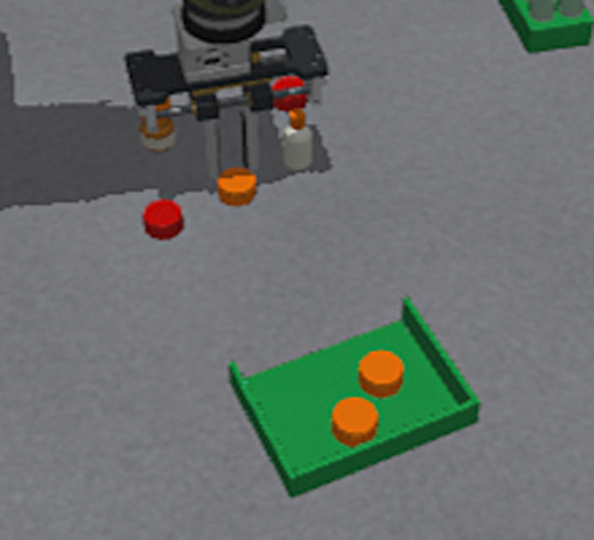

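The third cap is cradled (237,187), and the jar, vial and other two caps are undisturbed. Next is the final push.

jog_arm(
  moves=[
    [[-14,-0.25,0,0,0,0],[-14,-0.25,0,0,0,0],[-14,-0.25,0,0,0,0],[-14,-0.25,0,0,0,0],[-14,-0.25,0,0,0,0],[-14,-0.25,0,0,0,0],[-14,-0.25,0,0,0,0],[-14,-0.25,0,0,0,0],[-14,-0.25,0,0,0,0],[-14,-0.25,0,0,0,0],[-14,-0.25,0,0,0,0],[-14,-0.25,0,0,0,0],[-14,-0.25,0,0,0,0],[-14,-0.25,0,0,0,0],[-14,-0.25,0,0,0,0],[-14,-0.25,0,0,0,0],[-12,-0.25,0,0,0,0],[-10,-0.25,0,0,0,0],[-8,0,0,0,0,0],[-5,0,0,0,0,0]],
  ],
)

```text
time_s: 16.1
tcp_pos: [0.5009, -0.197, 0.0104]
ee_rot: [[-0.051, 0.999, 0.0], [0.999, 0.051, 0.0], [0.0, 0.0, -1.0]]
wrist_force: [0.5, 0.1, -0.2]
finger_gap: 0.281
gripper_force: 0.1
```

jog_arm(
  moves=[
    [[0,0,0,0,0,0],[5,0,0,0,0,0],[15,0,0,0,0,0],[0,0,-20,0,0,0],[0,0,-35,0,0,0],[0,0,-35,0,0,0],[20,0,-20,0,0,0],[30,0,0,0,0,0],[30,0,0,0,0,0],[30,0,0,0,0,0],[30,0,0,0,0,0],[0,0,0,0,0,0],[0,0,0,0,0,0],[0,0,0,0,0,0]],
  ],
)

```text
time_s: 17.27
tcp_pos: [0.4925, -0.0361, 0.1205]
ee_rot: [[-0.053, 0.999, 0.0], [0.999, 0.053, -0.0], [-0.0, 0.0, -1.0]]
wrist_force: [-0.5, -0.6, -0.4]
finger_gap: 0.279
gripper_force: 0.0
```

```bash
python3 m.py
```

```text
[380. 199.] 181 [ 0.573 -0.208  0.02 ] bay 0.03196916736875501 0.006944116761814442
[399. 210.] 185 [ 0.54  -0.251  0.02 ] bay -0.009761955403391784 -0.027943577086136314
[230. 213.] 178 [0.57  0.165 0.02 ] bay 0.11345040934091441 0.3708276796493754
[265. 210.] 33 [0.57  0.079 0.02 ] bay 0.0933962747810133 0.2867201976487008
[387. 227.] 186 [ 0.501 -0.217  0.02 ] bay -0.03986759069500327 0.014227134736369343
[245. 269.] 162 [0.43  0.134 0.02 ] bay -0.030141259576256556 0.372056298141377
```

View pics/last.png

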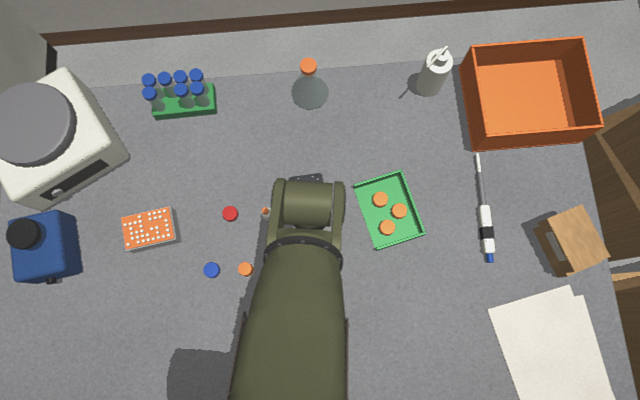

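All three caps are in the bay, at (380,199), (399,210) and (387,227), well within the limits. The bystanders haven't moved and the arm is clear.

```bash
python3 -c "
from workcell import r
print(r.sign_off())"
```

```text
the job is handed in; nothing more can be done
None
```

All three orange caps are in the bay, with the jar, vial, tip box and pipette where they stood; the job was handed in at about 17 s of the 72 s, and sign-off gave no verdict.

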